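# Clamp a jar in the one-handed board and crack its lid

## Robot

A 6-joint arm with a two-finger parallel gripper is mounted at the origin on a cart in front of the work surface, level with it; the furniture and walls round the work are solid. World frame = base frame: x ahead of the robot, y to its left, z up, the work surface at z = 0. Lengths are in mm, angles in rad, forces in N, time in s.
With the tool pointing down it reaches from about 275 to 875 mm from the base axis. Payload 12.5 kg.
Tool frame: the origin (TCP) lies on the front face of the gripper's body, between the roots of the fingers; the fingertips stand 73 mm ahead of it and the grasp point (between the pads) lies 54 mm ahead of it; z points along the fingers, y is the line along which they close (so a half turn about z gives the same grasp; the last joint's range is limited). The gripper opens to 85 mm and grips with 20 to 120 N. Pads are 22 mm wide; open, the fingers measure 114 mm over their backs; the gripper's body (76 mm by 85 mm) begins 54 mm behind the grasp point. The pads swing forward as they close: fully open they stand 13 mm farther back than shut.
Start: joints at [-1.382, 0.351, 1.652, -0, 1.139, -0.085], TCP at [148.736, -529.493, 303.89] pointing down, gripper open.
Joint ranges: [-2.75, 2.75], [-0.79, 2.1], [0.01, 2.65], [-1.57, 4.71], [0.07, 3.14], [-2.87, 2.87]. Speed limits (rad/s): [2.22, 2.22, 2.79, 3.14, 3.14, 3.14].

## Interface

Orientations are given as [roll, pitch, yaw] about the fixed x, y, z axes, in that order (R = Rz(yaw) Ry(pitch) Rx(roll)).
In Python, from rig import ctrl, optics, finish_job gives the robot as it stands. The module is installed in compiled form; this text tells all that it offers.
- The arm moves only by the shell command python3 -m handwheel 'ROWS'. ROWS is JSON, a list of rows, each a list of 7 numbers: the gripper's target within -1 to 1 (fully open at 1, half-way at 0, shut at -1), then the shift along the tool's x, y, z in m, then the turn, a rotation vector about the tool's x, y, z in degrees. A call has 1 to 5 rows; each row is the pose to reach, as a shift and turn from the pose commanded when the call began, along the tool's axes at that moment; what a row does not reach only later rows make up. A row lasts 1/8 s, in which the tool goes at most 62.5 mm and 10.7 degrees, less where a joint would pass 70% of its speed; a pose out of reach is approached as far as the arm can. A call with a gripper value outside its range is refused whole. The fingers move at their own pace and stop on an object; the grip force is fixed at half the most. Time passes only in rows, so rows that repeat a pose let the fingers close. It gives the time, the measured TCP pose, the force, the opening and the grip force at its end, in the units of the state.
- ctrl.get_state(): the state, without advancing time (a new reading comes with each control period).
- optics.grab_frame(name): name is "scene" or "side" or "wrist"; returns a dict with "frame" (420x560x3 uint8, blue, green, red), "range_z" (420x560 float32, mm along the optical axis (not along the pixel's ray), 0 where there is no reading), "mtx" (3x3 intrinsics, pixels), "dist" ([k1, k2, p1, p2, k3] as OpenCV has them; the pictures are not rectified), "xyz" and "rotation" of the camera in the world. Camera axes: x right, y up, looking along -z (the intrinsics and any distortion apply to the point x, -y, -z); pixel columns grow to the right and rows downward; lengths in mm; the calibration is good to about 2 mm. A picture is of the moment at which its call begins.
- finish_job(): hands the job in; it is judged then, once.
Trained networks look in the newest picture that a camera, given by its name, has taken for a name from the list of things; names that differ only in an ending like _2 or _b are one class to them, and where a whole thing is asked for, a point or a joint stands for the part that bears it (a point fixed in the world has none). Each returns a list of dicts, best first, with "conf" (0 to 1); they miss things now and then, are a little off and sometimes report something else, mostly with a low value. They report only what shows in the picture. A call takes as long as a camera call. They do not tell look-alikes from the thing itself.
- optics.find_in(query, camera): "location" ([row, column] in pixels, amid what is visible of it).
- optics.regions_of(query, camera): "region" (420x560 bool, what is visible of it) and "location" ([row, column] in pixels, amid what is visible of it).
- optics.spot_point(query, camera): "location" ([row, column] in pixels: a listed point, or the origin of a listed thing).
The state is a dict: "time": time; "qpos": joint angles; "qd": joint speeds; "effort": joint torques, N m; "tcp_pos": TCP position; "ee_rot": TCP orientation; "contact_force": force on the tool from outside, world axes, zero at the start; "ft_torque": the same for the moment, N m; "gripper_width": finger opening in mm; "finger_force": force on a finger pad.
Only numpy, scipy, OpenCV 4.12 (cv2) and the standard library are available. Lean on these libraries where they do the work, as an engineer would, in place of code of your own. Each camera call takes 0.05 s, during which the arm holds its last target. There are 200 camera calls.

## Task

The jar's lid is too tight to open with one hand, so use the one-handed preparation board. Stand the jar upright on the board between the two V jaws, slide the moving jaw up until its spring pad presses the jar firmly, without crushing it, against the fixed jaw and let go so that it stays clamped, then twist the steel lid anticlockwise by about a quarter turn, leaving it on the jar and the jar in the clamp. Leave the other things on the worktop where they stand.

Things in the scene. Friction and masses are not known exactly. Their poses are not given: they have to be found in the camera images.
- jar: Round straight-sided glass jar with brown contents and a steel twist-off lid, standing loose on the worktop: glass 58 mm in diameter up to 58 mm height, then a shoulder; 92 mm high with the lid; about 0.2 to 0.4 kg. The only jar with a flat ribbed steel lid. Origin: centre of its underside, z up.
- lid (a point): Centre of the steel lid, on the jar's axis 82 mm above the jar's underside. The lid is 56 mm in diameter and 20 mm high (72 to 92 mm above the jar's underside); the jar may be lifted by it.
- jar_lid (a joint): Turn of the lid on the jar, rad: 0 closed, grows anticlockwise seen from above, stop at 1.57. It is stiff (about 0.08 N m) and stays where it is left; a jar that is not clamped turns along with its lid.
- clamp: The one-handed preparation board, fixed to the worktop: a pale wooden board 150 mm (its x) by 320 mm (its y) and 16 mm thick, with two steel rods along y (at x = +-54 mm, tops 33 mm above the worktop). Origin: centre of its underside; its +y points from the moving jaw to the fixed jaw. The jar stands on the bare wood between the rods and jaws.
- fixed_jaw: The white fixed jaw with a rubber V at the +y end of the board, its top 55 mm above the worktop. Its frame is the board's frame.
- seat (a point): Point on the board's top surface, 70 mm along the board's +y from its centre, where the jar's axis stands when the jar rests in the fixed jaw's V. The V (90 degrees, 64 mm wide, its tips 9 mm and its bottom 41 mm farther along +y) centres a jar that is pushed into it.
- clamp_jaw (a joint): Travel of the moving jaw's carriage along the board's +y, m: 0 fully open, grows as it closes, up to 0.085. It drags with about 11 N and stays where it is left. The pad first touches a seated jar at about 0.0665; its spring is fully pressed in at 0.0745. Starts between 0 and 0.02.
- knob (a point): Grip point of the black upright round knob on the moving carriage, on its axis: 28 mm in diameter here, 80 mm above the worktop, knob top at 97 mm. The white carriage block beside it is 55 mm high above the worktop and begins 20 mm from the knob's axis on the side toward the jar.
- clamp_pad: The moving jaw's pad with its rubber V (90 degrees, 64 mm wide, top 54 mm above the worktop), carried ahead of the carriage on a spring of 1.2 N per mm with 8 mm of give; pressed in by 4 to 7 mm it holds the jar well. Origin: on the centre line at the height of the board's top, 33.5 mm short of the axis of a jar that lies in its V (the V's tips reach 25 mm ahead of the origin), and 75 mm along the board's +y from the knob while the spring is free.
- coffee_jar: Bystander: glass jar with a wooden lid, 66 mm in diameter, 106 mm high. Origin at its underside.
- mug: Bystander: teal mug, 73 mm high. Origin at its underside.
- glass_cup: Bystander: small clear glass cup with a handle, 51 mm high. Origin at its underside.
- tea_glass_1: Bystander: small amber tea glass, 39 mm in diameter, 52 mm high. Origin at its underside.
- tea_glass_2: Bystander: another such tea glass.
- dish: Bystander: oval cream dish, 117 by 189 by 22 mm. Origin at its underside.
Mind the look-alikes: they are no part of the job. Leave any blue look-alike of the jar alone.

How it is judged:
By the outcome, as a careful person would: the job done as asked, in the order asked, and still so for the second after the job is handed in, with the robot touching nothing.
It also fails if it takes over 58 s, if anything falls off the work surface, if the arm or the gripper's body presses on something with over 40 N, if the wrist force passes 120 N, or if a joint passes its speed limit or range.

## Working session

There is one attempt and no reset: what is moved stays moved. The work goes in short steps, Python scripts to look and compute and a shell command to move; the robot and the scene stay as the last step left them, time stands still between calls to the robot, and variables do not carry over. Pictures are saved under pics/ and viewed, at most 10 in all, crops included, and the job is handed in when it is done.

```bash
mkdir -p pics; cat > h.py <<'E'
from rig import ctrl, optics, finish_job
import numpy as np, cv2
def world(f,pix,z=None,depth=True):
    r,c=pix
    u=cv2.undistortPoints(np.array([[[c,r]]],float),np.array(f["mtx"],float),np.array(f["dist"],float))[0,0]
    d=np.array([u[0],-u[1],-1.0]); R=np.array(f["rotation"]); R=R if R.shape==(3,3) else None
    p=np.array(f["xyz"]); w=R@d
    if z is not None: return p+w*(z-p[2])/w[2]
    k=f["range_z"][int(r)-2:int(r)+3,int(c)-2:int(c)+3]; k=k[k>0]
    return p+w*np.median(k) if k.size else None
E
python3 - <<'E'
from h import *
s=ctrl.get_state(); print(s["tcp_pos"],s["ee_rot"])
for cam in("scene","side"):
    f=optics.grab_frame(cam); cv2.imwrite(f"pics/{cam}0.png",f["frame"]); print(cam,f["xyz"],np.array(f["rotation"]).round(3).tolist())
    for q in("lid","jar","knob","seat","clamp","coffee_jar","mug","glass_cup","tea_glass_1","dish","clamp_pad"):
        for o in optics.spot_point(q,cam)[:3]:
            zz={"lid":82,"knob":80,"seat":16,"clamp_pad":16}.get(q,0)
            print(q,round(o["conf"],2),np.round(o["location"]),world(f,o["location"],zz).round())
E
```

```text
[ 148.69763129 -529.26414298  303.35097485] [-3.14041111e+00 -8.98422923e-05  2.73827698e-01]
scene [-321.33238733 -969.3604447   832.49999299] [1.043, 0.014, -0.762]Traceback (most recent call last):
  File "<stdin>", line 8, in <module>
  File "h.py", line 7, in world
    p=np.array(f["xyz"]); w=R@d
                            ~^~
ValueError: matmul: Input operand 0 does not have enough dimensions (has 0, gufunc core with signature (n?,k),(k,m?)->(n?,m?) requires 1)
```

```bash
sed -i 's/R=np.array(f\["rotation"\]).*/R=Rot.from_euler("xyz",f["rotation"]).as_matrix()/; 2a from scipy.spatial.transform import Rotation as Rot' h.py
cat > look.py <<'E'
from h import *
for cam in("scene","side"):
    f=optics.grab_frame(cam); cv2.imwrite(f"pics/{cam}0.png",f["frame"]); print(cam,f["xyz"])
    for q in("lid","jar","knob","seat","clamp","coffee_jar","mug","glass_cup","tea_glass_1","dish","clamp_pad"):
        for o in optics.spot_point(q,cam)[:3]:
            zz={"lid":82,"knob":80,"seat":16,"clamp_pad":16}.get(q,0)
            print(q,round(o["conf"],2),np.round(o["location"]),world(f,o["location"],zz).round())
E
python3 look.py
```

```text
scene [-321.33238733 -969.3604447   832.49999299]
lid 0.44 [184. 209.] [544. 317.  82.]
jar 0.81 [208. 222.] [553. 256.   0.]
jar 0.45 [204. 216.] [556. 298.   0.]
seat 0.88 [240. 280.] [537. -78.  16.]
mug 0.78 [187. 199.] [594. 462.   0.]
glass_cup 0.67 [237. 197.] [365. 151.   0.]
glass_cup 0.54 [316. 358.] [ 443. -472.    0.]
dish 0.72 [313. 357.] [ 451. -464.    0.]
side [-247.07350533 1078.23000535  617.28488303]
lid 0.69 [247. 192.] [588. 338.  82.]
lid 0.58 [243. 225.] [537. 259.  82.]
jar 0.85 [266. 228.] [543. 243.   0.]
jar 0.67 [278. 193.] [571. 357.   0.]
jar 0.36 [259. 189.] [662. 288.   0.]
knob 0.88 [196. 304.] [ 598. -241.   80.]
knob 0.49 [264. 228.] [448. 344.  80.]
knob 0.26 [239. 228.] [551. 230.  80.]
seat 0.79 [227. 299.] [ 525. -104.   16.]
seat 0.7 [230. 300.] [509. -87.  16.]
clamp 0.59 [229. 303.] [ 524. -133.    0.]
coffee_jar 0.56 [260. 189.] [656. 293.   0.]
coffee_jar 0.28 [224. 299.] [ 560. -158.    0.]
mug 0.78 [289. 159.] [596. 455.   0.]
glass_cup 0.75 [273. 290.] [375. 161.   0.]
tea_glass_1 0.74 [233. 221.] [723.  86.   0.]
tea_glass_1 0.68 [240. 204.] [723. 163.   0.]
dish 0.58 [195. 304.] [ 730. -452.    0.]
dish 0.56 [209. 363.] [ 446. -458.    0.]
dish 0.39 [288. 160.] [598. 450.   0.]
clamp_pad 0.59 [219. 302.] [ 559. -179.   16.]
```

View pics/scene0.png

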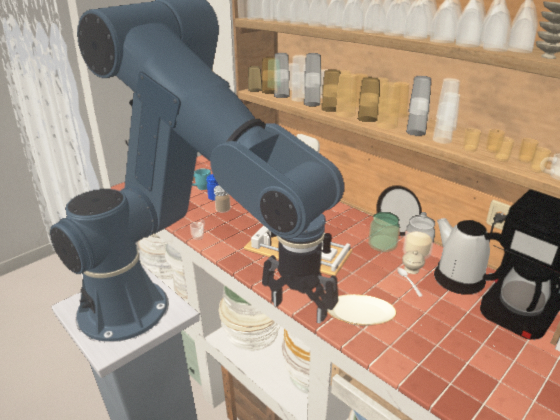

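View pics/side0.png

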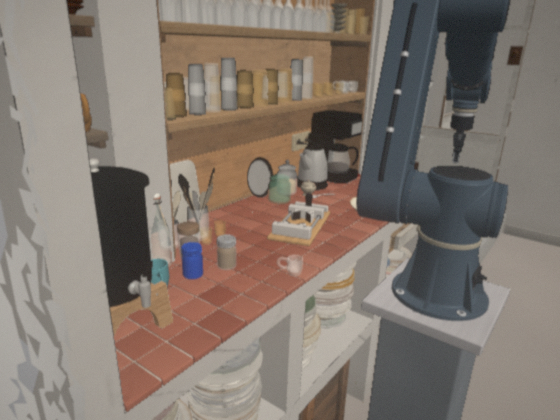

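The jar with the steel lid is at side (228,250) and scene (222,200). The blue look-alike is beside it at side (192,260). The board is around (525,-130) with the knob at its far right end. Next I move over the board for a wrist view.

```bash
python3 -m handwheel '[[1,0.39,-0.283,-0.06,0,0,0],[1,0.39,-0.283,-0.06,0,0,0],[1,0.39,-0.283,-0.06,0,0,0],[1,0.39,-0.283,-0.06,0,0,0],[1,0.39,-0.283,-0.06,0,0,0]]'; cat > mv.py <<'E'
import sys; from h import *
t=np.array(sys.argv[1:4],float); s=ctrl.get_state()
R=Rot.from_euler("xyz",s["ee_rot"])
yaw=np.radians(float(sys.argv[4])) if len(sys.argv)>4 else s["ee_rot"][2]
D=Rot.from_euler("xyz",[np.pi,0,yaw])
print("now",np.round(s["tcp_pos"],1),np.degrees(s["ee_rot"]).round(2),"shift m",(R.inv().apply(t-s["tcp_pos"])/1000).round(4),"turn",(R.inv()*D).as_rotvec(degrees=True).round(2),"q",np.round(s["qpos"],2),"w",round(s["gripper_width"],1),"t",round(s["time"],2))
E
python3 mv.py 450 -150 360
```

```text
time: 1.92
tcp_pos: [342.0, -284.6, 343.0]
ee_rot: [3.141, -0.0, 0.273]
contact_force: [0.3, -0.8, -0.4]
gripper_width: 85.3
finger_force: 0.0
now [ 342.  -284.6  343. ] [ 1.7996e+02 -3.0000e-02  1.5670e+01] shift m [ 0.1403 -0.1005 -0.017 ] turn [ 0.04 -0.03 -0.  ] q [-0.8   0.11  1.86  0.    1.17  0.5 ] w 85.3 t 1.93
```

```bash
python3 -m handwheel '[[1,0.13,-0.1,-0.017,0,0,0],[1,0.13,-0.1,-0.017,0,0,0],[1,0.13,-0.1,-0.017,0,0,0],[1,0.13,-0.1,-0.017,0,0,0]]'; python3 - <<'E'
from h import *
f=optics.grab_frame("wrist"); cv2.imwrite("pics/w1.png",f["frame"]); print(f["xyz"],f["rotation"])
for q,z in (("seat",16),("knob",80),("clamp",0),("clamp_pad",16)):
    for o in optics.spot_point(q,"wrist")[:2]: print(q,round(o["conf"],2),np.round(o["location"]),world(f,o["location"],z).round(1),world(f,o["location"]).round(1))
E
```

```text
time: 2.42
tcp_pos: [440.3, -153.1, 359.8]
ee_rot: [3.141, -0.001, 0.277]
contact_force: [-0.6, -0.0, 0.3]
gripper_width: 85.8
finger_force: 0.0
[ 520.80879402 -130.30886707  428.57193859] [-3.32191453e-01  1.63960480e-04 -1.29252514e+00]
seat 0.63 [ 63. 234.] [521.4 -81.5  16. ] [521.4 -81.3  14.6]
seat 0.59 [132.   4.] [384.3 148.9  16. ] [387.4 142.6  25.3]
knob 0.95 [ 49. 420.] [ 577.7 -241.4   80. ] [ 575.2 -236.5   95.2]
clamp 0.61 [ 58. 302.] [ 546.3 -148.3    0. ] [ 545.4 -147.7   15.3]
clamp_pad 0.7 [ 54. 326.] [ 556.1 -170.2   16. ] [ 556.2 -170.3   15.2]
```

View pics/w1.png

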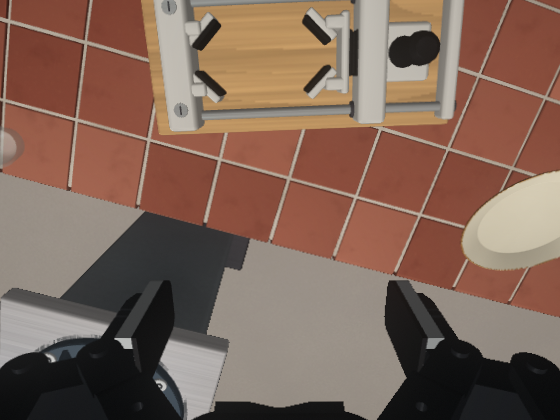

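The wrist view shows the board at top. The fixed jaw's V is at (60,205), the moving V at (55,325) and the knob at (49,420). Seat (521,-81) and knob (578,-241) are 169.5 mm apart, which matches a travel of about 5.5 mm, so board +y points at about 109°. Next I go over the jar.

```bash
python3 mv.py 545 247 330 70
```

```text
now [ 438.7 -155.6  359.4] [-1.800e+02  2.000e-02  1.561e+01] shift m [ 0.2107 -0.3592  0.0294] turn [-1.000e-02  1.000e-02 -5.439e+01] q [-0.44  0.14  1.79 -0.    1.22  0.86] w 85.5 t 2.67
```

```bash
python3 -m handwheel '[[1,0.211,-0.359,0.03,0,0,-54],[1,0.211,-0.359,0.03,0,0,-54],[1,0.211,-0.359,0.03,0,0,-54],[1,0.211,-0.359,0.03,0,0,-54],[1,0.211,-0.359,0.03,0,0,-54]]'; python3 mv.py 545 247 330 70
```

```text
time: 3.3
tcp_pos: [519.0, 147.6, 337.0]
ee_rot: [3.141, -0.0, 1.216]
contact_force: [1.0, -0.5, 1.0]
gripper_width: 85.8
finger_force: 0.0
now [519.  147.6 337. ] [179.98  -0.    69.67] shift m [ 0.1022 -0.0102  0.007 ] turn [ 0.02 -0.   -0.33] q [ 0.19  0.3   1.64 -0.    1.2   0.55] w 85.8 t 3.3
```

```bash
python3 -m handwheel '[[1,0.1,-0.008,0.007,0,0,0],[1,0.1,-0.008,0.007,0,0,0],[1,0.1,-0.008,0.007,0,0,0]]'; python3 - <<'E'
from h import *
f=optics.grab_frame("wrist"); cv2.imwrite("pics/w2.png",f["frame"]); print(f["xyz"],f["rotation"])
for q,z in (("lid",92),("jar",0),("coffee_jar",0)):
    for o in optics.spot_point(q,"wrist")[:3]: print(q,round(o["conf"],2),np.round(o["location"]),world(f,o["location"],z).round(1),world(f,o["location"]))
    for o in optics.regions_of(q,"wrist")[:2]:
        m=o["region"]; r=f["range_z"]; P=np.array([world(f,(i,j)) for i,j in np.argwhere(m)[::7] if 2<i<417 and 2<j<557 and r[i,j]>0])
        if len(P):
            t=P[P[:,2]>P[:,2].max()-6]; print(q,"reg",o["conf"],len(P),P[:,2].max(),t.mean(0).round(1),((t.max(0)+t.min(0))/2).round(1),np.ptp(t,axis=0).round(1))
E
```

```text
time: 3.68
tcp_pos: [546.7, 244.0, 329.2]
ee_rot: [-3.141, 0.001, 1.213]
contact_force: [-0.0, -0.4, -0.4]
gripper_width: 85.6
finger_force: 0.0
[575.8351849  322.60573688 397.91526334] [-0.33280649  0.00139025 -0.35725293]
lid 0.87 [174. 283.] [551.8 248.9  92. ] [551.63375806 248.55280175  90.38052699]
lid 0.58 [ 45. 282.] [585.2 343.5  92. ] [585.29213916 343.65201137  90.17250492]
lid reg 0.92 472 91.09112169825687 [548.4 247.5  90. ] [547.9 246.8  88.3] [54.2 53.2  5.6]
lid reg 0.88 612 91.18737797669121 [586.4 345.9  90. ] [586.3 345.8  89.1] [54.2 53.3  4.1]
jar 0.93 [ 49. 283.] [588.  345.7   0. ] [585.23981757 340.45299187  90.55731958]
jar 0.76 [156. 279.] [547.3 246.7   0. ] [553.75013262 263.86341431  89.94009162]
jar reg 0.83 618 91.15040078321135 [586.4 346.1  90. ] [586.  345.8  88.9] [53.3 53.7  4.6]
jar reg 0.75 565 91.05604175339994 [548.3 247.4  90. ] [548.2 246.8  88.1] [54.1 53.8  5.9]
coffee_jar 0.84 [ 92. 396.] [681.9 268.3   0. ] [654.04393793 282.55152703 104.51339011]
coffee_jar reg 0.56 1066 105.7138488780023 [679.2 273.5 104.4] [679.7 272.4 103. ] [64.  64.2  5.5]
```

View pics/w2.png

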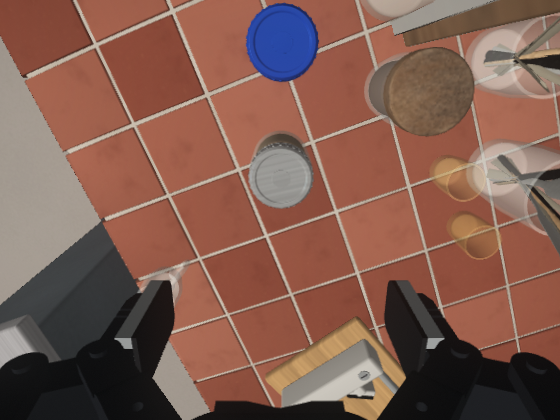

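The picture shows the steel lid at (180,281), the blue look-alike clear above it at (45,282), and the coffee jar at (90,430). The lid centre measures (548,247). Going down to grasp it.

```bash
python3 mv.py 548.1 247 133 69.7
```

```text
now [546.4 242.  330.4] [ 1.7998e+02 -1.0000e-02  6.9320e+01] shift m [ 0.0052 -0.0003  0.1974] turn [ 0.02 -0.01 -0.38] q [0.34 0.41 1.49 0.   1.24 0.7 ] w 85.6 t 4.03
```

```bash
python3 -m handwheel '[[1,0.004,0,0.06,0,0,0],[1,0.004,0,0.12,0,0,0],[1,0.004,0,0.17,0,0,0],[1,0.004,0,0.197,0,0,0],[1,0.004,0,0.197,0,0,0]]' | head -2; python3 -m handwheel '[[-1,0,0,0,0,0,0],[-1,0,0,0,0,0,0],[-1,0,0,0,0,0,0],[-1,0,0,0,0,0,0]]'; python3 mv.py 548.1 247 133
```

```text
time: 4.65
tcp_pos: [547.1, 246.0, 131.6]
time: 5.15
tcp_pos: [548.6, 246.9, 135.2]
ee_rot: [3.139, -0.002, 1.211]
contact_force: [-0.9, -1.2, 6.9]
gripper_width: 53.5
finger_force: 62.5
now [548.6 246.9 135.2] [ 1.7985e+02 -1.1000e-01  6.9410e+01] shift m [-0.0001 -0.0006  0.0022] turn [ 0.15 -0.11 -0.  ] q [ 0.35  0.65  1.64 -0.    0.85  0.71] w 53.5 t 5.15
```

```bash
python3 -m handwheel '[[-1,0,0,-0.03,0,0,0],[-1,0,0,-0.08,0,0,0],[-1,0,0,-0.13,0,0,0],[-1,0,0,-0.15,0,0,0]]'; python3 mv.py 522.7 -85.3 285 109.4
```

```text
time: 5.65
tcp_pos: [548.2, 246.9, 287.2]
ee_rot: [3.138, -0.003, 1.211]
contact_force: [-0.5, -0.5, -2.8]
gripper_width: 53.1
finger_force: 65.7
now [548.2 246.9 287.2] [179.77  -0.2   69.41] shift m [-0.32    0.0929  0.0015] turn [  0.29  -0.11 -39.99] q [0.35 0.46 1.53 0.   1.14 0.71] w 53.1 t 5.65
```

```bash
python3 -m handwheel '[[-1,-0.04,0.012,0,0,0,-5],[-1,-0.09,0.026,0,0,0,-12],[-1,-0.14,0.041,0,0,0,-20],[-1,-0.19,0.055,0,0,0,-28],[-1,-0.24,0.07,0,0,0,-36]]' | head -2;  python3 mv.py 522.7 -85.3 285 109.4
```

```text
time: 6.28
tcp_pos: [528.3, -4.1, 284.0]
now [528.3  -4.1 284. ] [1.7993e+02 3.0000e-02 1.0567e+02] shift m [-0.0766 -0.0274 -0.001 ] turn [ 0.07  0.03 -3.73] q [-0.1   0.33  1.73 -0.    1.08 -0.37] w 53.1 t 6.28
```

```bash
python3 -m handwheel '[[-1,-0.04,-0.014,0,0,0,-2],[-1,-0.07,-0.025,0,0,0,-3.7],[-1,-0.0766,-0.0274,0,0,0,-3.7],[-1,-0.0766,-0.0274,0,0,0,-3.7],[-1,-0.0766,-0.0274,0,0,0,-3.7]]' | head -3; python3 mv.py 522.7 -85.3 285 109.4; python3 - <<'E'
from h import *
f=optics.grab_frame("wrist"); cv2.imwrite("pics/w3.png",f["frame"]); s=ctrl.get_state(); print(f["xyz"],f["rotation"],s["tcp_pos"])
for q,z in (("lid",92),("jar",0),("seat",16),("knob",80)):
    for o in optics.spot_point(q,"wrist")[:3]: print(q,round(o["conf"],2),np.round(o["location"]),world(f,o["location"],z).round(1),world(f,o["location"]))
E
```

```text
time: 6.9
tcp_pos: [522.8, -82.8, 283.2]
ee_rot: [3.141, -0.0, 1.905]
now [522.8 -82.8 283.2] [ 1.7999e+02 -1.0000e-02  1.0914e+02] shift m [-0.0024 -0.0009 -0.0018] turn [ 0.01 -0.01 -0.26] q [-0.25  0.34  1.73  0.    1.08 -0.58] w 53.2 t 6.9
[494.78136608  -3.5146446  352.00832375] [-3.31847336e-01  1.78412153e-04  3.35036893e-01] [522.8110629  -82.77438921 283.16633778]
lid 0.83 [310. 280.] [ 554.1 -172.7   92. ] [520.74607078 -77.5718112  238.17496367]
jar 0.63 [230. 278.] [ 542.1 -142.4    0. ] [513.8236974  -59.35439561 210.49195536]
seat 0.87 [172. 283.] [525.7 -80.6  16. ] [525.78723837 -80.88681503  14.9555022 ]
knob 0.66 [370. 281.] [ 579.  -240.1   80. ] [ 530.10887646 -102.79702776  237.86154595]
```

View pics/w3.png

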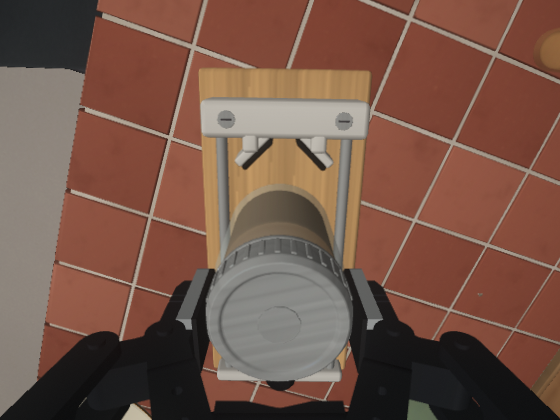

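The jar hangs at (310,280). The fixed jaw's V has tips near (160,243) and (160,325), so the board's centreline is at about column 284, slightly right of the jar. I'll check this with the board corners and screws.

```bash
python3 - <<'E'
from h import *
f=optics.grab_frame("wrist"); s=ctrl.get_state(); print(s["tcp_pos"],s["ee_rot"][2])
a,b=[world(f,p,16) for p in((70,200),(71,369))]; c,d=[world(f,p,55) for p in((119,226),(121,344))]
e,g=[world(f,p,55) for p in((165,242),(165,327))]
print(a,b,c,d,e,g,[world(f,p)[2] for p in((119,226),(165,242),(76,280))])
x=(b-a)/np.linalg.norm(b-a); y=np.array([-x[1],x[0],0]); print("x ang",np.degrees(np.arctan2(x[1],x[0])),np.linalg.norm(b-a))
print("seat from edge",(a+b)/2-y*90,"from tips",(e+g)/2-y*9, "screws line",(c+d)/2, np.degrees(np.arctan2(*(d-c)[1::-1])))
E
```

```text
[522.81749335 -83.3217691  283.04440202] 1.9047324597970363
[429.59012409 -20.18711257  16.        ] [564.92250444  26.14082453  16.        ] [465.98533478 -46.52449337  55.        ] [553.04801048 -17.79839785  55.        ] [488.64805345 -77.22930016  55.        ] [553.35570266 -54.68355365  55.        ] [np.float64(54.919546053982685), np.float64(50.290496582270634), np.float64(14.788778153844703)]
x ang 18.89746361218131 143.04240953457708
seat from edge [526.40511253 -82.17211677  16.        ] from tips [523.91675788 -74.47132418  55.        ] screws line [509.51667263 -32.16144561  55.        ] 18.260167385187124
```

```bash
python3 mv.py 526.9 -84.6 153 108.7; 
```

```text
now [522.8 -83.3 283. ] [180.    -0.   109.13] shift m [-0.0026  0.0034  0.13  ] turn [ 0.   -0.    0.43] q [-0.25  0.34  1.73  0.    1.08 -0.58] w 53.5 t 7.2
```

```bash
python3 -m handwheel '[[-1,-0.003,0.0035,0.04,0,0,0],[-1,-0.003,0.0035,0.08,0,0,0],[-1,-0.003,0.0035,0.11,0,0,0],[-1,-0.003,0.0035,0.123,0,0,0],[-1,-0.003,0.0035,0.126,0,0,0]]'; python3 -m handwheel '[[-1,0,0,0.002,0,0,0],[-1,0,0,0.004,0,0,0]]'; python3 mv.py 526.9 -84.6 153
```

```text
time: 7.82
tcp_pos: [527.2, -85.3, 157.0]
ee_rot: [-3.141, -0.0, 1.904]
contact_force: [-0.1, -0.2, -2.6]
gripper_width: 53.1
finger_force: 65.6
time: 8.07
tcp_pos: [527.5, -85.5, 153.9]
ee_rot: [3.14, 0.001, 1.904]
contact_force: [-0.2, 0.8, -3.2]
gripper_width: 53.4
finger_force: 65.6
now [527.5 -85.5 153.9] [1.7992e+02 5.0000e-02 1.0910e+02] shift m [ 0.001  -0.0003  0.0009] turn [0.08 0.05 0.  ] q [-0.25  0.53  1.81  0.    0.8  -0.58] w 53.4 t 8.07
```

```bash
python3 -m handwheel '[[-1,0.001,0,0.0012,0,0,0],[-1,0.001,0,0.0024,0,0,0]]'|sed -n '2p;4p';python3 -m handwheel '[[-1,0,0,0.0012,0,0,0],[-1,0,0,0.0012,0,0,0]]'|sed -n '2p;4p'
```

```text
tcp_pos: [527.0, -84.5, 151.1]
contact_force: [-2.6, 0.4, 10.2]
tcp_pos: [527.1, -84.5, 151.1]
contact_force: [-5.5, 0.7, 16.9]
```

```bash
python3 -m handwheel '[[-1,0,0,-0.0012,0,0,0],[1,0,0,-0.0012,0,0,0],[1,0,0,-0.0012,0,0,0],[1,0,0,-0.0012,0,0,0]]'|sed -n '2p;4,5p';python3 -m handwheel '[[1,0,0,-0.02,0,0,0],[1,0,0,-0.06,0,0,0],[1,0,0,-0.1,0,0,0],[1,0,0,-0.1,0,0,0]]'|sed -n '2p;4,5p'; python3 mv.py 578.3 -240.7 230 108.6;python3 - <<'E'
from h import *
f=optics.grab_frame("wrist"); cv2.imwrite("pics/w4.png",f["frame"]); s=ctrl.get_state()
for q,z in (("lid",98),("seat",16),("knob",80)):
    for o in optics.spot_point(q,"wrist")[:3]: print(q,round(o["conf"],2),np.round(o["location"]),world(f,o["location"],z).round(1),world(f,o["location"]))
E
```

```text
tcp_pos: [526.8, -84.4, 150.6]
contact_force: [0.1, 0.2, -0.1]
gripper_width: 85.5
tcp_pos: [527.7, -84.7, 253.3]
contact_force: [-0.3, -0.0, 0.1]
gripper_width: 85.4
now [527.7 -84.7 253.3] [1.7975e+02 1.6000e-01 1.0910e+02] shift m [-0.1639 -0.0034  0.0238] turn [0.25 0.16 0.5 ] q [-0.25  0.38  1.75  0.    1.01 -0.58] w 85.4 t 9.57
lid 0.59 [216. 277.] [526.7 -85.2  98. ] [525.68979765 -82.24807296 106.28759874]
lid 0.57 [274. 278.] [ 540.9 -124.5   98. ] [ 556.30190775 -168.75065307   14.92090866]
knob 0.7 [389. 274.] [ 576.4 -237.5   80. ] [ 573.71432247 -229.28885114   88.53763214]
```

View pics/w4.png

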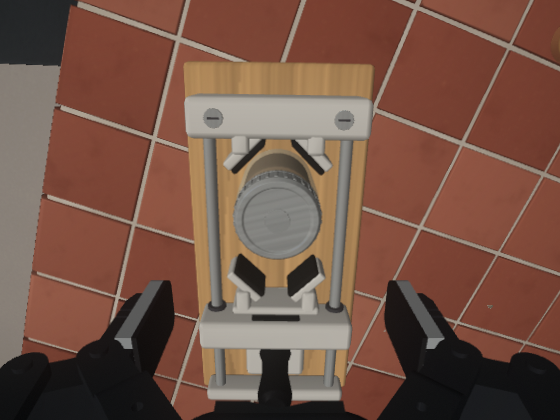

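The jar stands upright between the jaws (lid at (218,277), V tips at (160,235) and (160,320)), and the knob is at about (385,275). Now the knob.

```bash
python3 -m handwheel '[[1,-0.06,-0.001,0.0,0,0,0.5],[1,-0.12,-0.002,0.0,0,0,0.5],[1,-0.162,-0.003,0,0,0,0.5],[1,-0.162,-0.003,0.02,0,0,0.5],[1,-0.162,-0.003,0.02,0,0,0.5]]'|sed -n '2p;4,5p'; python3 mv.py 578 -240 136 108.6
```

```text
tcp_pos: [576.0, -238.4, 228.0]
contact_force: [0.1, -0.8, 0.5]
gripper_width: 85.9
now [ 576.  -238.4  228. ] [-179.8    -0.21  108.57] shift m [-0.0025  0.0017  0.0919] turn [-0.2  -0.21 -0.03] q [-0.47  0.56  1.52  0.    1.06 -0.79] w 85.9 t 10.4
```

```bash
python3 -m handwheel '[[1,-0.002,0.001,0.04,0,0,0],[1,-0.002,0.001,0.075,0,0,0],[1,-0.002,0.001,0.092,0,0,0],[1,-0.002,0.001,0.092,0,0,0]]'|sed -n '2p;4,5p';python3 -m handwheel '[[-1,0,0,0,0,0,0],[-1,0,0,0,0,0,0],[-1,0,0,0,0,0,0],[-1,0,0,0,0,0,0],[-1,0,0,0,0,0,0]]'; python3 mv.py 578 -240 136 108.6
```

```text
tcp_pos: [578.4, -239.7, 138.2]
contact_force: [0.0, -0.3, 0.7]
gripper_width: 85.8
time: 11.52
tcp_pos: [578.5, -240.3, 139.7]
ee_rot: [3.141, 0.001, 1.896]
contact_force: [-3.4, 0.5, 8.1]
gripper_width: 26.1
finger_force: 58.7
now [ 578.5 -240.3  139.7] [1.7999e+02 3.0000e-02 1.0861e+02] shift m [ 0.0004 -0.0004  0.0037] turn [0.01 0.03 0.01] q [-0.47  0.68  1.56 -0.    0.9  -0.79] w 26.1 t 11.53
```

```bash
python3 -m handwheel '[[-1,0.008,0,0,0,0,0],[-1,0.02,0,0,0,0,0],[-1,0.032,0,0,0,0,0],[-1,0.044,0,0,0,0,0],[-1,0.05,0,0,0,0,0]]'|sed -n '2p;4,5p';python3 -m handwheel '[[-1,0,0,0,0,0,0],[-1,0.002,0,0,0,0,0]]'|sed -n '2p;4,5p';python3 -m handwheel '[[-1,0.001,0,0,0,0,0],[-1,0.002,0,0,0,0,0]]'|sed -n '2p;4,5p';python3 -m handwheel '[[-1,0.001,0,0,0,0,0],[-1,0.002,0,0,0,0,0]]'|sed -n '2p;4,5p'
```

```text
tcp_pos: [563.2, -194.0, 139.7]
contact_force: [2.0, -11.6, 1.1]
gripper_width: 25.8
tcp_pos: [562.7, -192.4, 139.7]
contact_force: [1.4, -12.7, 0.9]
gripper_width: 26.1
tcp_pos: [562.0, -190.6, 139.7]
contact_force: [0.4, -12.0, 1.4]
gripper_width: 26.1
tcp_pos: [561.4, -188.7, 139.7]
contact_force: [1.7, -11.4, 1.1]
gripper_width: 25.7
```

```bash
for i in 1; do :; done; python3 -m handwheel '[[-1,0.001,0,0,0,0,0],[-1,0.002,0,0,0,0,0]]'|sed -n '2p;4p';python3 -m handwheel '[[-1,0.001,0,0,0,0,0],[-1,0.002,0,0,0,0,0]]'|sed -n '2p;4p';python3 -m handwheel '[[-1,0.001,0,0,0,0,0],[-1,0.002,0,0,0,0,0]]'|sed -n '2p;4p';python3 -m handwheel '[[-1,0.001,0,0,0,0,0],[-1,0.002,0,0,0,0,0]]'|sed -n '2p;4p'
```

```text
tcp_pos: [560.8, -186.8, 139.7]
contact_force: [1.3, -11.0, 0.9]
tcp_pos: [560.2, -185.1, 139.7]
contact_force: [1.7, -12.1, 0.1]
tcp_pos: [559.6, -183.3, 139.7]
contact_force: [2.4, -12.7, 1.0]
tcp_pos: [559.0, -181.4, 139.7]
contact_force: [2.3, -13.1, -0.1]
```

```bash
python3 -m handwheel '[[-1,0.001,0,0,0,0,0],[-1,0.002,0,0,0,0,0]]'|sed -n '2p;4p';python3 -m handwheel '[[-1,0.001,0,0,0,0,0],[-1,0.002,0,0,0,0,0]]'|sed -n '2p;4p'; python3 mv.py 559 -181 139
```

```text
tcp_pos: [558.4, -179.5, 139.7]
contact_force: [1.3, -14.5, 0.6]
tcp_pos: [557.9, -177.8, 139.7]
contact_force: [1.6, -16.1, -1.2]
now [ 557.9 -177.8  139.7] [179.86   0.31 108.61] shift m [-0.0034  0.0001  0.0007] turn [0.14 0.31 0.  ] q [-0.39  0.62  1.68 -0.    0.83 -0.71] w 26.5 t 14.4
```

```bash
python3 -m handwheel '[[-1,0.001,0,0,0,0,0],[-1,0.0015,0,0,0,0,0],[-1,0.0015,0,0,0,0,0]]'|sed -n '2p;4p'; python3 - <<'E'
from h import *
f=optics.grab_frame("wrist"); cv2.imwrite("pics/w5.png",f["frame"]); s=ctrl.get_state(); print(s["tcp_pos"],s["contact_force"])
k=np.array(s["tcp_pos"])
for o in optics.regions_of("lid","wrist")[:2]:
    m=o["region"]; P=np.array([world(f,(i,j)) for i,j in np.argwhere(m)[::3] if 2<i<417 and 2<j<557 and f["range_z"][i,j]>0])
    t=P[abs(P[:,2]-107)<3]; 
    if len(t): c,r=cv2.minEnclosingCircle(t[:,:2].astype(np.float32)); print(o["conf"],c,r,t[:,2].mean(),np.hypot(*(np.array(c)-k[:2])))
E
```

```text
tcp_pos: [557.4, -176.6, 139.7]
contact_force: [2.5, -17.5, -1.4]
[ 557.42621814 -176.62239317  139.70806745] [  2.03846867 -16.21778832  -1.23318169]
0.72 (526.4493408203125, -83.29042053222656) 26.729032516479492 106.04186232234387 98.33831422932442
```

View pics/w5.png

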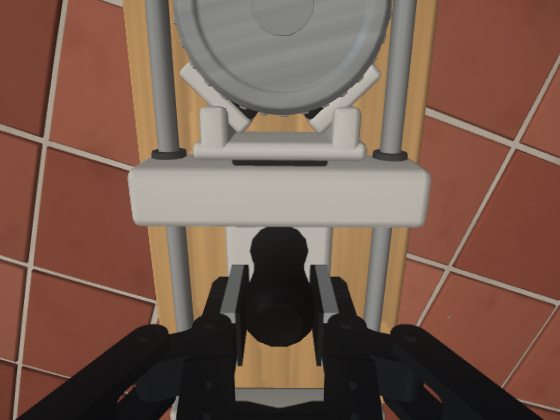

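The pad V holds the jar (lid at (10,283)) with the block behind it at rows 160–220. The lid is cut off by the frame edge, so its centre can't be trusted. The force trend gives 5.7 N over drag, about 4.7 mm pressed, so I add a little more.

```bash
python3 -m handwheel '[[-1,0.0005,0,0,0,0,0],[-1,0.001,0,0,0,0,0]]'|sed -n '2p;4p';python3 -m handwheel '[[-1,0.0,0,0,0,0,0],[1,0,0,0,0,0,0],[1,0,0,0,0,0,0],[1,0,0,0,0,0,0],[1,0,0,0,0,0,0]]'|sed -n '2p;4,5p';python3 -m handwheel '[[1,0,0,-0.02,0,0,0],[1,0,0,-0.07,0,0,0],[1,0,0,-0.11,0,0,0],[1,0.03,0,-0.11,0,0,0],[1,0.08,0,-0.11,0,0,0]]'|sed -n '2p;4,5p'; python3 - <<'E'
from h import *
f=optics.grab_frame("wrist"); cv2.imwrite("pics/w6.png",f["frame"]); s=ctrl.get_state(); print(s["tcp_pos"],s["time"])
for o in optics.spot_point("knob","wrist")[:2]: print("knob",round(o["conf"],2),np.round(o["location"]),world(f,o["location"],80).round(1))
for q in("lid",):
  for o in optics.regions_of(q,"wrist")[:2]:
    m=o["region"]; P=np.array([world(f,(i,j)) for i,j in np.argwhere(m)[::3] if 2<i<417 and 2<j<557 and f["range_z"][i,j]>0])
    t=P[abs(P[:,2]-107)<3]
    if len(t): c,r=cv2.minEnclosingCircle(t[:,:2].astype(np.float32)); print(o["conf"],c,r,t[:,2].mean())
E
```

```text
tcp_pos: [557.2, -175.9, 139.8]
contact_force: [3.8, -18.1, -2.5]
tcp_pos: [556.0, -173.1, 138.7]
contact_force: [-0.1, 0.7, 0.6]
gripper_width: 85.4
tcp_pos: [530.4, -97.2, 249.1]
contact_force: [0.7, 0.0, 0.0]
gripper_width: 85.2
[528.13521891 -92.39799671 248.51596108] 16.425
knob 0.93 [314. 279.] [ 556.4 -176.5   80. ]
0.81 (525.10107421875, -80.21458435058594) 27.270936965942383 106.0778817038904
```

View pics/w6.png

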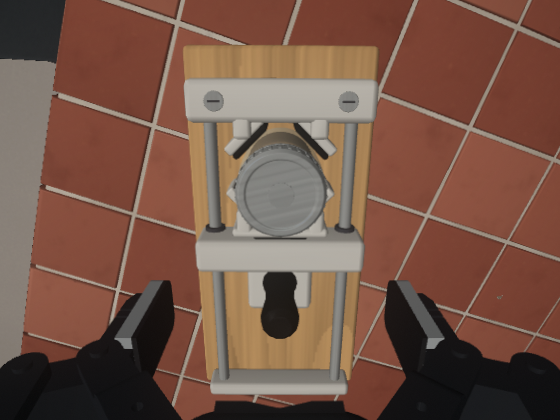

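Clamped: the lid is at (193,281), in both Vs, with the knob at (315,279). Lid centre is (525,-80). Now I go down on the lid.

```bash
python3 mv.py 525.1 -80.2 150.5 108.6
```

```text
now [530.  -95.9 248.9] [-1.7999e+02 -1.0000e-02  1.0874e+02] shift m [0.0164 0.0004 0.0984] turn [-0.01 -0.01  0.14] q [-0.27  0.39  1.74  0.    1.01 -0.59] w 85.4 t 16.52
```

```bash
python3 -m handwheel '[[1,0.014,0,0.02,0,0,0],[1,0.014,0,0.02,0,0,0],[1,0.014,0,0.02,0,0,0]]' |sed -n 2p; python3 mv.py 525.1 -80.2 150.5 108.6
```

```text
tcp_pos: [526.5, -84.9, 229.2]
now [526.5 -84.9 229.2] [1.7997e+02 3.0000e-02 1.0859e+02] shift m [0.0049 0.0001 0.0787] turn [ 0.03  0.03 -0.01] q [-0.25  0.41  1.77 -0.    0.96 -0.57] w 85.7 t 16.9
```

```bash
python3 -m handwheel '[[1,0.0045,0,0.04,0,0,0],[1,0.0045,0,0.07,0,0,0],[1,0.0045,0,0.078,0,0,0],[1,0.0045,0,0.078,0,0,0]]' |sed -n '2p;4p';python3 mv.py 525.1 -80.2 150.5 108.6; python3 -m handwheel '[[-1,0,0,0,0,0,0],[-1,0,0,0,0,0,0],[-1,0,0,0,0,0,0],[-1,0,0,0,0,0,0]]'; python3 -c "
from h import *;s=ctrl.get_state();print(s['ft_torque'],s['qpos'])"
```

```text
tcp_pos: [525.1, -80.3, 151.2]
contact_force: [0.4, 0.6, 0.2]
now [525.1 -80.3 151.2] [1.7997e+02 2.0000e-02 1.0858e+02] shift m [0.0001 0.0001 0.0007] turn [ 0.03  0.02 -0.02] q [-0.24  0.53  1.82 -0.    0.79 -0.56] w 85.4 t 17.4
time: 17.9
tcp_pos: [525.5, -79.9, 152.2]
ee_rot: [3.139, 0.001, 1.895]
contact_force: [1.5, 1.4, 7.3]
gripper_width: 53.3
finger_force: 62.1
[ 0.22715017 -0.04190805 -0.01141494] [-2.38634577e-01  5.26352929e-01  1.81996960e+00  3.61077474e-04
  7.92120080e-01 -5.63561399e-01]
```

Twist anticlockwise (tool z negative), 8° per row.

```bash
python3 -m handwheel '[[-1,0,0,0,0,0,-6],[-1,0,0,0,0,0,-12],[-1,0,0,0,0,0,-18],[-1,0,0,0,0,0,-24],[-1,0,0,0,0,0,-30]]' | sed -n '2,4p'; python3 -c "
from h import *;s=ctrl.get_state();print(s['ft_torque'],s['qpos'][5])"; python3 -m handwheel '[[-1,0,0,0,0,0,-7],[-1,0,0,0,0,0,-14],[-1,0,0,0,0,0,-21],[-1,0,0,0,0,0,-28],[-1,0,0,0,0,0,-30]]' | sed -n '2,4p'; python3 -c "
from h import *;s=ctrl.get_state();print(s['ft_torque'],s['qpos'][5])"
```

```text
tcp_pos: [525.5, -80.0, 152.2]
ee_rot: [3.14, 0.003, 2.422]
contact_force: [0.2, 1.5, 8.0]
[ 0.20559786 -0.02245274 -0.13875194] -1.090535428283936
tcp_pos: [525.5, -80.0, 152.2]
ee_rot: [3.141, 0.003, 2.945]
contact_force: [0.9, 1.0, 7.4]
[ 0.30529064 -0.08836267 -0.07606276] -1.6131177216575525
```

```bash
python3 -m handwheel '[[-1,0,0,0,0,0,-7],[-1,0,0,0,0,0,-14],[-1,0,0,0,0,0,-21],[-1,0,0,0,0,0,-27],[-1,0,0,0,0,0,-28.5]]' | sed -n '2,4p'; python3 -c "
from h import *;s=ctrl.get_state();print(s['ft_torque'],s['qpos'][5])"; python3 -m handwheel '[[-1,0,0,0,0,0,0],[1,0,0,0,0,0,0],[1,0,0,0,0,0,0],[1,0,0,0,0,0,0],[1,0,0,0,0,0,0]]'|sed -n '2,5p'; python3 -m handwheel '[[1,0,0,-0.03,0,0,0],[1,0,0,-0.08,0,0,0],[1,0,0,-0.12,0,0,0],[1,0,0,-0.12,0,0,0]]'|sed -n '2,5p'; python3 - <<'E'
from h import *
f=optics.grab_frame("wrist"); cv2.imwrite("pics/w7.png",f["frame"]); s=ctrl.get_state(); print(s["tcp_pos"],s["time"])
for o in optics.spot_point("knob","wrist")[:2]: print("knob",round(o["conf"],2),np.round(o["location"]),world(f,o["location"],80).round(1))
for o in optics.regions_of("lid","wrist")[:2]:
    m=o["region"]; P=np.array([world(f,(i,j)) for i,j in np.argwhere(m)[::3] if 2<i<417 and 2<j<557 and f["range_z"][i,j]>0])
    t=P[abs(P[:,2]-107)<4]
    if len(t): c,r=cv2.minEnclosingCircle(t[:,:2].astype(np.float32)); print(o["conf"],c,r,t[:,2].mean())
E
```

```text
tcp_pos: [525.5, -79.9, 152.2]
ee_rot: [-3.14, 0.003, -2.841]
contact_force: [0.2, 1.4, 8.1]
[ 0.3774437  -0.02352541 -0.09425617] -2.1101199111270517
tcp_pos: [524.5, -79.9, 150.6]
ee_rot: [3.142, -0.0, -2.843]
contact_force: [0.3, 0.7, -0.0]
gripper_width: 85.3
tcp_pos: [525.5, -80.1, 273.4]
ee_rot: [-3.139, 0.005, -2.843]
contact_force: [0.3, 0.8, -1.3]
gripper_width: 85.3
[524.78864167 -79.96568612 271.43249369] 20.95
knob 0.79 [198. 141.] [ 556.4 -177.8   80. ]
0.7 (525.094482421875, -80.33099365234375) 27.516117095947266 106.03494386352288
```

View pics/w7.png

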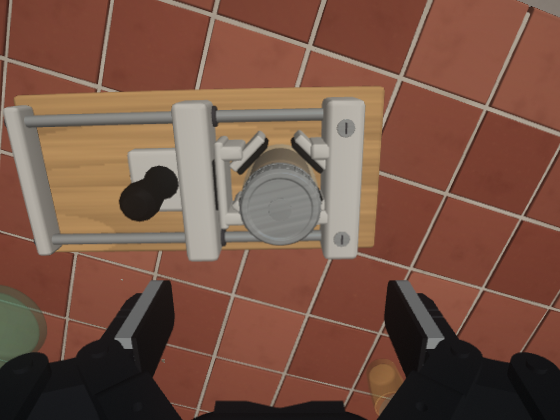

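The lid at (200,280) has turned with the gripper: its brushed grain followed the 89° turn. The jar is still seated in both Vs, and the knob-to-lid distance of 102 mm puts the spring about 6 mm in. Handing in.

```bash
python3 -c "
from h import *;print(finish_job())"
```

```text
the job is handed in; nothing more can be done
None
```

The jar is clamped upright on the board with the pad spring pressed in about 6 mm, the lid is turned about 88–89° anticlockwise and still on, and the job is handed in at about 21 s; the hand-in returned no verdict.

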